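# Tip one row of battery cells from the counting tray

### The job

The lantern takes one row of three cells: stand the blue box on the bench close under the tray's low front lip, then raise the rear of the hinged tray, where its bar handle is, just far enough that only the front row rolls over the lip into the box, and lower the tray gently until it lies flat on its stand again. Both back rows must stay in the tray, no cell may land on the bench, and the box stays there under the lip. Leave the lantern, the torch and the spray can alone.

Things in the scene. Friction and masses are not known exactly. Their poses are not given: they have to be found in the camera images.
- stand: Dark wooden stand screwed to the bench, 116 mm deep (x), 206 mm wide (y), 60 mm high; it carries the counting tray. Origin: centre of its underside, on the bench. Its -x side is the front, where the tray's low lip and the hinge are; +x is the rear, where the tray's handle is. The hinge line runs along y through x = -58 mm, z = 60 mm. Steel feet 24 mm wide and 9 mm high stick out of the +y and -y sides only.
- tray (a joint): Tilt of the tray about its front hinge, rad: 0 = flat on the stand, growing as the rear handle is lifted (stop at 1.3). It falls back under its weight (about 6 N at the handle lifts it). A cell rests against the lip or batten in front of it: the front row rolls over the low lip (2.5 mm) at a tilt of about 0.55 to 0.6 rad, the other rows would roll over their battens (6 mm) from about 0.85 rad if raised slowly.
- tray_lip (a point): Middle of the outer top edge of the low brass lip at the tray's front, 8.5 mm above the hinge line when flat (68.5 mm over the bench). Its frame turns with the tray: x back along the tray's floor towards the handle, y along the lip, z out of the floor. The tray is 116 mm by 206 mm, floor 6 mm thick, sides and back rise 32 mm over the floor; two battens across it part three rows of three cells lying end to end along y, at x = 16, 53 and 90 mm. The front opening is 190 mm wide.
- tray_handle (a point): Middle of the round steel bar handle at the tray's rear, 12 mm in diameter, 130 mm long along the stand's y, its centre 45 mm behind the tray's back wall, 161 mm behind the hinge line and 24 mm above it when flat (84 mm over the bench). Free space below it. Gripped lightly (about 20 N) from above, the bar can turn between the fingers as the tray tilts.
- box: Blue open wooden collecting box, 100 mm (x) by 236 mm (y), 46 mm high, walls 9 mm thick, bottom 9 mm thick, 0.35 kg, loose and empty. Origin: centre of its underside; z up. Any wall can be pinched from above. It fits under the lip with a long side along the stand's front face.
- cell_front_0: D-size battery cell, a red and steel cylinder 34 mm in diameter and 61.5 mm long, 0.135 kg; origin at its middle, y along its length. In the front row, next to the lip.
- cell_front_1: D-size battery cell, a red and steel cylinder 34 mm in diameter and 61.5 mm long, 0.135 kg; origin at its middle, y along its length. In the front row, next to the lip.
- cell_front_2: D-size battery cell, a red and steel cylinder 34 mm in diameter and 61.5 mm long, 0.135 kg; origin at its middle, y along its length. In the front row, next to the lip.
- cell_middle_0: D-size battery cell, a red and steel cylinder 34 mm in diameter and 61.5 mm long, 0.135 kg; origin at its middle, y along its length. In the middle row.
- cell_middle_1: D-size battery cell, a red and steel cylinder 34 mm in diameter and 61.5 mm long, 0.135 kg; origin at its middle, y along its length. In the middle row.
- cell_middle_2: D-size battery cell, a red and steel cylinder 34 mm in diameter and 61.5 mm long, 0.135 kg; origin at its middle, y along its length. In the middle row.
- cell_rear_0: D-size battery cell, a red and steel cylinder 34 mm in diameter and 61.5 mm long, 0.135 kg; origin at its middle, y along its length. In the rear row, next to the back wall.
- cell_rear_1: D-size battery cell, a red and steel cylinder 34 mm in diameter and 61.5 mm long, 0.135 kg; origin at its middle, y along its length. In the rear row, next to the back wall.
- cell_rear_2: D-size battery cell, a red and steel cylinder 34 mm in diameter and 61.5 mm long, 0.135 kg; origin at its middle, y along its length. In the rear row, next to the back wall.
- lantern: Green camping lantern, 96 mm in diameter, 205 mm high, upright; origin at the centre of its foot. Bystander.
- torch: Yellow and black torch lying flat, 210 mm long along its y, 54 mm thick; origin below its middle. Bystander.
- spray_can: Yellow spray can with white cap, 65 mm in diameter, 192 mm high, upright; origin at the centre of its foot. Bystander.
Not all that is in view belongs to the job. Leave any orange or turquoise look-alike of the cell_middle_1 alone. Leave any pink look-alike of the cell_rear_0 alone.

How it is judged:
On the way, in this order (a step that is already met when the one before it is completed fails the run):
1. the box stands upright on the bench in front of the stand, under the lip, let go, the tray still flat (x of box in the frame of stand between -0.15 and -0.1 m and y of box in the frame of stand between -0.035 and 0.035 m and angle between box's own z axis and vertical below 0.05 rad and height (world z) of box below 0.004 m and linear speed of box below 0.02 m/s and value of joint tray below 0.03 rad and contact force between the fingers and box below 0.1 N), for 0.2 s.
2. with the tray raised, the front row has rolled into the box, both other rows still in the tray (x of cell_front_0 in the frame of box between -0.041 and 0.041 m and y of cell_front_0 in the frame of box between -0.109 and 0.109 m and z of cell_front_0 in the frame of box between 0.015 and 0.05 m and x of cell_front_1 in the frame of box between -0.041 and 0.041 m and y of cell_front_1 in the frame of box between -0.109 and 0.109 m and z of cell_front_1 in the frame of box between 0.015 and 0.05 m and x of cell_front_2 in the frame of box between -0.041 and 0.041 m and y of cell_front_2 in the frame of box between -0.109 and 0.109 m and z of cell_front_2 in the frame of box between 0.015 and 0.05 m and x of cell_middle_0 in the frame of tray_lip between 0.036 and 0.112 m and z of cell_middle_0 in the frame of tray_lip between 0.005 and 0.024 m and x of cell_middle_1 in the frame of tray_lip between 0.036 and 0.112 m and z of cell_middle_1 in the frame of tray_lip between 0.005 and 0.024 m and x of cell_middle_2 in the frame of tray_lip between 0.036 and 0.112 m and z of cell_middle_2 in the frame of tray_lip between 0.005 and 0.024 m and x of cell_rear_0 in the frame of tray_lip between 0.036 and 0.112 m and z of cell_rear_0 in the frame of tray_lip between 0.005 and 0.024 m and x of cell_rear_1 in the frame of tray_lip between 0.036 and 0.112 m and z of cell_rear_1 in the frame of tray_lip between 0.005 and 0.024 m and x of cell_rear_2 in the frame of tray_lip between 0.036 and 0.112 m and z of cell_rear_2 in the frame of tray_lip between 0.005 and 0.024 m and value of joint tray above 0.3 rad), for 0.2 s.
At the end, for the whole second after the job is handed in: Front cells at rest in the box; the other six at rest in their rows; tray flat (under 0.02 rad); box upright on the bench, its centre 42 to 92 mm ahead of the stand's front face and within 35 mm of its middle sideways (x of cell_front_0 in the frame of box between -0.041 and 0.041 m and y of cell_front_0 in the frame of box between -0.109 and 0.109 m and z of cell_front_0 in the frame of box between 0.015 and 0.05 m and x of cell_front_1 in the frame of box between -0.041 and 0.041 m and y of cell_front_1 in the frame of box between -0.109 and 0.109 m and z of cell_front_1 in the frame of box between 0.015 and 0.05 m and x of cell_front_2 in the frame of box between -0.041 and 0.041 m and y of cell_front_2 in the frame of box between -0.109 and 0.109 m and z of cell_front_2 in the frame of box between 0.015 and 0.05 m and x of cell_middle_0 in the frame of tray_lip between 0.036 and 0.112 m and z of cell_middle_0 in the frame of tray_lip between 0.005 and 0.024 m and x of cell_middle_1 in the frame of tray_lip between 0.036 and 0.112 m and z of cell_middle_1 in the frame of tray_lip between 0.005 and 0.024 m and x of cell_middle_2 in the frame of tray_lip between 0.036 and 0.112 m and z of cell_middle_2 in the frame of tray_lip between 0.005 and 0.024 m and x of cell_rear_0 in the frame of tray_lip between 0.036 and 0.112 m and z of cell_rear_0 in the frame of tray_lip between 0.005 and 0.024 m and x of cell_rear_1 in the frame of tray_lip between 0.036 and 0.112 m and z of cell_rear_1 in the frame of tray_lip between 0.005 and 0.024 m and x of cell_rear_2 in the frame of tray_lip between 0.036 and 0.112 m and z of cell_rear_2 in the frame of tray_lip between 0.005 and 0.024 m and x of box in the frame of stand between -0.15 and -0.1 m and y of box in the frame of stand between -0.035 and 0.035 m and angle between box's own z axis and vertical below 0.05 rad and height (world z) of box below 0.004 m and linear speed of box below 0.02 m/s and value of joint tray below 0.02 rad and linear speed of each of cell_front_0, cell_front_1, cell_front_2, cell_middle_0, cell_middle_1, cell_middle_2, cell_rear_0, cell_rear_1, cell_rear_2 below 0.03 m/s); the robot touches nothing.
It fails at once if a cell of the middle or rear row leaves its row over the batten (x of any of cell_middle_0, cell_middle_1, cell_middle_2, cell_rear_0, cell_rear_1, cell_rear_2 in the frame of tray_lip below 0.034 m).
It fails at once if a cell lies on the bench (height (world z) of any of cell_front_0, cell_front_1, cell_front_2, cell_middle_0, cell_middle_1, cell_middle_2, cell_rear_0, cell_rear_1, cell_rear_2 below 0.0192 m).
It fails at once if the tray is let fall or slammed down (faster than 3 rad/s) (velocity of joint tray below -3 rad/s).
It fails at once if the lantern, torch or spray can is moved by more than 20 mm (distance of any of lantern, torch, spray_can from where it was at the start of the episode above 0.02 m).
It also fails if it takes over 56 s, if anything falls off the work surface, if the arm or the gripper's body presses on something with over 40 N, if the wrist force passes 120 N, or if a joint passes its speed limit or range.

### The arm

A 6-joint arm with a two-finger parallel gripper is mounted at the origin on the work surface. World frame = base frame: x ahead of the robot, y to its left, z up, the work surface at z = 0. Lengths are in m, angles in rad, forces in N, time in s.
With the tool pointing down it reaches from about 0.275 to 0.875 m from the base axis. Payload 12.5 kg.
Tool frame: the origin (TCP) lies at the very end of the fingers, on their centre line; the grasp point (between the pads) lies 19 mm behind it; x points along the fingers, y is the direction in which the jaws open and shut, and the axes are right-handed (so a half turn about x gives the same grasp; the last joint's range is limited). The gripper opens to 85 mm and grips with 20 to 120 N. Pads are 22 mm wide; open, the fingers measure 114 mm over their backs; the gripper's body (76 mm by 85 mm) begins 54 mm behind the grasp point. The pads swing forward as they close: fully open they stand 13 mm farther back than shut.
Start: joints at [1.224, 0.351, 1.652, -0, 1.139, -0.085], TCP at [0.142, 0.531, 0.231] pointing down, gripper open.
Joint ranges: [-2.75, 2.75], [-0.79, 2.1], [0.01, 2.65], [-1.57, 4.71], [0.07, 3.14], [-2.87, 2.87]. Speed limits (rad/s): [2.22, 2.22, 2.79, 3.14, 3.14, 3.14].

### API

Orientations are given as a 3x3 rotation matrix whose columns are the frame's x, y, z axes.
In Python, from bench import manip gives the robot as it stands. Calls block until the motion is done:
- manip.move_ptp(position, orientation): joint-space move of the TCP to a pose.
- manip.move_l(position, attitude=None, max_speed=0.15): straight line of the TCP; attitude=None keeps the orientation; max_speed is the mean speed in m/s.
- manip.move_j(angles): joint-space move.
- manip.set_gripper(opening, effort=None): opening from 0.0 (shut) to 1.0 (fully open); effort is the grip in N (None keeps the last); returns when the fingers have stopped.
- manip.dwell(seconds).
- manip.inverse_kinematics(position, orientation): joint angles nearest the present ones, or None.
- manip.grab_frame(name): name is "scene" or "side" or "wrist"; returns (picture, depth): 400x640x3 uint8, red, green, blue; 400x640 float32, m along the optical axis (not along the pixel's ray), 0 where there is no reading.
- manip.get_calibration(name): a dict with "camera_matrix" (3x3 intrinsics, pixels), "k1" (the pictures are not rectified: a ray, as slopes to the right and down, at radius r is drawn at 1 + k1 r^2 times it, then the intrinsics apply), "R" (3x3) and "t" (3): a world point X has camera coordinates R X + t. Camera axes: x right, y down, z forward; pixel columns grow to the right and rows downward; lengths in m; the calibration is good to about 2 mm. A picture is of the moment at which its call begins: read the wrist's pose just before it. get_calibration takes no time and is no camera call; for the wrist camera it gives the pose at the moment of the call.
A pose or a line that the arm cannot do raises manip.Unreachable and nothing moves.
- manip.sign_off(): hands the job in, once; it reports no verdict.
Trained networks look in the newest picture that a camera, given by its name, has taken for a name from the list of things; names that differ only in an ending like _2 or _b are one class to them, and where a whole thing is asked for, a point or a joint stands for the part that bears it (a point fixed in the world has none). Each returns a list of dicts, best first, with "confidence" (0 to 1); they miss things now and then, are a little off and sometimes report something else, mostly with a low value. They report only what shows in the picture. A call takes as long as a camera call. They do not tell look-alikes from the thing itself.
- manip.look_for(camera, name): "at" ([x, y, z] in m, in world coordinates, good to about 4 mm: the middle of the surface that is visible of it).
Readings, each from a call of its own:
- manip.current_time(): time.
- manip.current_qpos(): joint angles.
- manip.current_joint_vel(): joint speeds.
- manip.current_joint_torque(): joint torques, N m.
- manip.current_ee_pos(): TCP position.
- manip.current_tcp_rot(): TCP orientation.
- manip.current_force(): force on the tool from outside, world axes, zero at the start.
- manip.current_ft_torque(): the same for the moment, N m.
- manip.current_grip_width(): opening from 0.0 (shut) to 1.0 (fully open).
Only numpy, scipy, OpenCV 4.12 (cv2) and the standard library are available. Lean on these libraries where they do the work, as an engineer would, in place of code of your own. Each camera call takes 0.05 s, during which the arm holds its last target.

## Working session

There is one attempt and no reset: what is moved stays moved. The work goes in short steps, each a Python script; the robot and the scene stay as the last script left them, time stands still between calls to the robot, and variables do not carry over. Pictures are saved under pics/ and viewed, and the job is handed in when it is done.

```bash
mkdir -p pics; ls; python3 - <<'E'
from bench import manip
import cv2, pickle
for n in ("scene","side"):
    im,d=manip.grab_frame(n)
    c=manip.get_calibration(n)
    pickle.dump((im,d,c),open(n+".pkl","wb"))
    cv2.imwrite(f"pics/{n}0.png",im[:,:,::-1])
    for o in ("stand","box","tray_handle","tray_lip","lantern","torch","spray_can","cell_front_0"):
        print(n,o,[( [round(float(v),3) for v in r["at"]],round(r["confidence"],2)) for r in manip.look_for(n,o)][:9])
print(manip.current_time())
E
```

```text
pics
scene stand [([0.574, 0.009, 0.072], 0.96)]
scene box [([0.481, -0.298, 0.006], 0.85)]
scene tray_handle [([0.564, 0.042, 0.087], 0.86)]
scene tray_lip [([0.565, 0.041, 0.092], 0.8)]
scene lantern [([0.459, 0.339, 0.104], 0.87)]
scene torch [([0.76, 0.176, 0.04], 0.86)]
scene spray_can [([0.759, -0.219, 0.156], 0.78)]
scene cell_front_0 [([0.479, -0.011, 0.098], 0.76), ([0.421, 0.008, 0.1], 0.61), ([0.534, -0.04, 0.1], 0.6), ([0.431, 0.043, 0.095], 0.6)]
side stand [([0.477, 0.01, 0.066], 0.91)]
side box [([0.469, -0.293, 0.01], 0.87), ([0.475, 0.011, 0.07], 0.61)]
side tray_handle [([0.497, 0.045, 0.09], 0.84), ([0.542, -0.014, 0.096], 0.4)]
side tray_lip [([0.497, 0.047, 0.095], 0.68)]
side lantern [([0.421, 0.336, 0.102], 0.68), ([0.54, -0.015, 0.096], 0.21)]
side torch [([0.744, 0.158, 0.043], 0.85), ([0.502, 0.047, 0.096], 0.74), ([0.425, 0.046, 0.096], 0.55)]
side spray_can [([0.707, -0.229, 0.12], 0.64)]
side cell_front_0 [([0.47, -0.017, 0.095], 0.91), ([0.525, -0.046, 0.095], 0.84), ([0.41, 0.004, 0.099], 0.76)]
0.9
```

View pics/scene0.png

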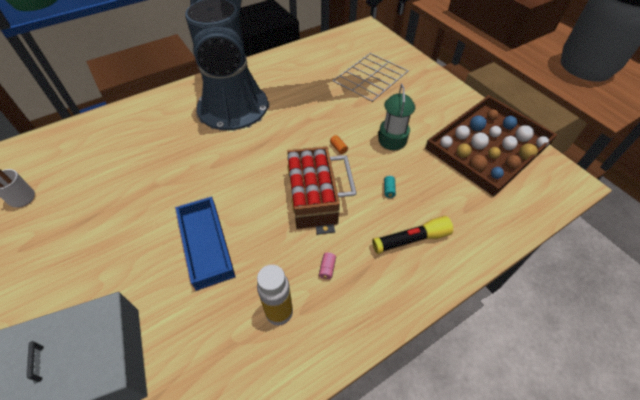

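View pics/side0.png

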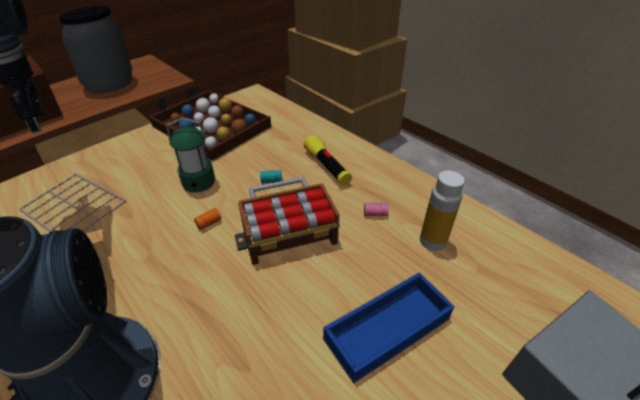

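The scene view shows the tray with its nine cells at about (312,185), the handle to its right (+y) at (348,175), and the blue box at (204,242). The orange, turquoise and pink cells lie loose at (339,144), (390,187) and (328,265), and I'll leave them alone.

Next I'll fit the poses from depth.

```bash
cat > h.py <<'E'
import numpy as np, cv2
def cloud(d,c):
    h,w=d.shape; K=np.array(c["camera_matrix"]);k1=c["k1"]
    u,v=np.meshgrid(np.arange(w),np.arange(h))
    p=cv2.undistortPoints(np.stack([u,v],-1).reshape(-1,1,2).astype(float),K,np.array([k1,0,0,0.])).reshape(h,w,2)
    P=np.concatenate([p*d[...,None],d[...,None]],-1)
    X=(P-np.array(c["t"]))@np.array(c["R"]); X[d<=0]=np.nan
    return X
def proj(X,c):
    R=cv2.Rodrigues(np.array(c["R"]))[0]
    return cv2.projectPoints(np.array(X,float).reshape(-1,3),R,np.array(c["t"],float),np.array(c["camera_matrix"]),np.array([c["k1"],0,0,0.]))[0].reshape(-1,2)
def down(yaw):  # tool x down, tool y (jaw) at yaw in world
    x=np.array([0,0,-1.]);y=np.array([np.cos(yaw),np.sin(yaw),0]);return np.stack([x,y,np.cross(x,y)],1)
E
python3 - <<'E'
import pickle
from h import *
for n in ("scene","side"):
    im,d,c=pickle.load(open(n+".pkl","rb"))
    X=cloud(d,c); hsv=cv2.cvtColor(im,cv2.COLOR_RGB2HSV)
    near=(abs(X[...,0]-.48)<.2)&(abs(X[...,1]+.3)<.2)
    b=(hsv[...,0]>100)&(hsv[...,0]<130)&(hsv[...,1]>120)&near
    t=b&(X[...,2]>.041)&(X[...,2]<.052)
    r=cv2.minAreaRect(X[t][:,:2].astype(np.float32)*1000); print(n,"box rim",t.sum(),r, np.median(X[t][:,2]))
    q=b; print(" all", cv2.minAreaRect(X[q][:,:2].astype(np.float32)*1000), np.percentile(X[q][:,2],[1,50,99]))
    near=(abs(X[...,0]-.48)<.15)&(abs(X[...,1]-.03)<.18)
    t=near&(X[...,2]>.085)&(X[...,2]<.13)
    r=cv2.minAreaRect(X[t][:,:2].astype(np.float32)*1000); print(" tray+handle",t.sum(),r,cv2.boxPoints(r).round())
    g=t&(hsv[...,1]<70)&(X[...,1]>.06)
    print(" handle?",g.sum(), X[g].mean(0) if g.sum() else 0)
    red=near&((hsv[...,0]<8)|(hsv[...,0]>172))&(hsv[...,1]>170)&(X[...,2]>.08)
    print(" cells",X[red].mean(0),cv2.minAreaRect(X[red][:,:2].astype(np.float32)*1000))
    s=cv2.resize(im[130:270,240:400] if n=="scene" else im[160:300,210:370],None,fx=5,fy=4.2,interpolation=cv2.INTER_CUBIC)
    cv2.imwrite(f"pics/{n}_crop.png",s[:590,:,::-1])
E
```

```text
scene box rim 700 ((476.4663391113281, -293.199951171875), (96.98363494873047, 233.77662658691406), 79.18816375732422) 0.04523470149111107
 all ((476.47900390625, -293.2023620605469), (96.98363494873047, 233.80226135253906), 79.18816375732422) [0.00512354 0.00998548 0.04807935]
 tray+handle 2739 ((501.3551025390625, 46.546539306640625), (167.6063690185547, 209.8404541015625), 65.33326721191406) [[371.  14.]
 [562. -73.]
 [632.  79.]
 [441. 166.]]
 handle? 330 [0.50596824 0.10042218 0.09059649]
 cells [0.50310036 0.01291012 0.09556977] ((497.83392333984375, 16.874786376953125), (108.2859115600586, 167.0242156982422), 65.56744384765625)
side box rim 1534 ((474.758056640625, -293.8040771484375), (99.20977783203125, 234.4150848388672), 79.14408111572266) 0.04593257958269045
 all ((474.61004638671875, -293.91253662109375), (99.47858428955078, 234.66488647460938), 79.14408111572266) [0.00696836 0.01138067 0.04820316]
 tray+handle 3896 ((502.30084228515625, 46.46192932128906), (168.99313354492188, 206.63575744628906), 65.58180236816406) [[373.  12.]
 [561. -73.]
 [631.  81.]
 [443. 166.]]
 handle? 414 [0.50171617 0.10214672 0.09182536]
 cells [0.4944696  0.00721526 0.09562325] ((501.29364013671875, 16.148773193359375), (112.95695495605469, 168.38095092773438), 65.58180236816406)
```

```bash
python3 - <<'E'
import pickle
from h import *
for n in ("scene","side"):
    im,d,c=pickle.load(open(n+".pkl","rb"))
    print(n,c["camera_matrix"],c["k1"])
    X=cloud(d,c)
    for p in ([(320,350)] if n=="scene" else [(100,250)]): print(X[p[0],p[1]])
E
```

```text
scene [[375.16616269   0.         324.38241173]
 [  0.         375.16616269 197.1562451 ]
 [  0.           0.           1.        ]] -0.020459392083291707
[ 0.83964977 -0.08928693 -0.00270269]
side [[373.25166977   0.         317.29169714]
 [  0.         373.25166977 198.76113604]
 [  0.           0.           1.        ]] -0.0812455441833518
[0.83780207 0.69043133 0.00121187]
```

View pics/scene_crop.png

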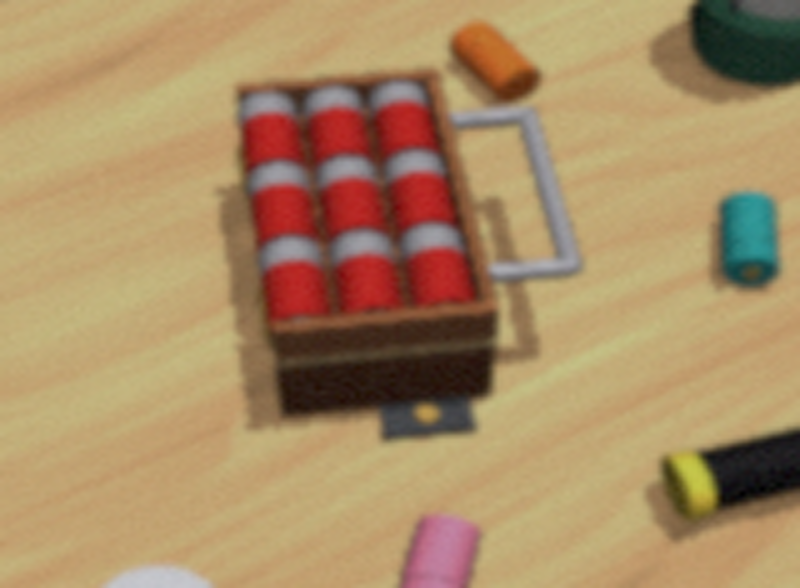

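View pics/side_crop.png

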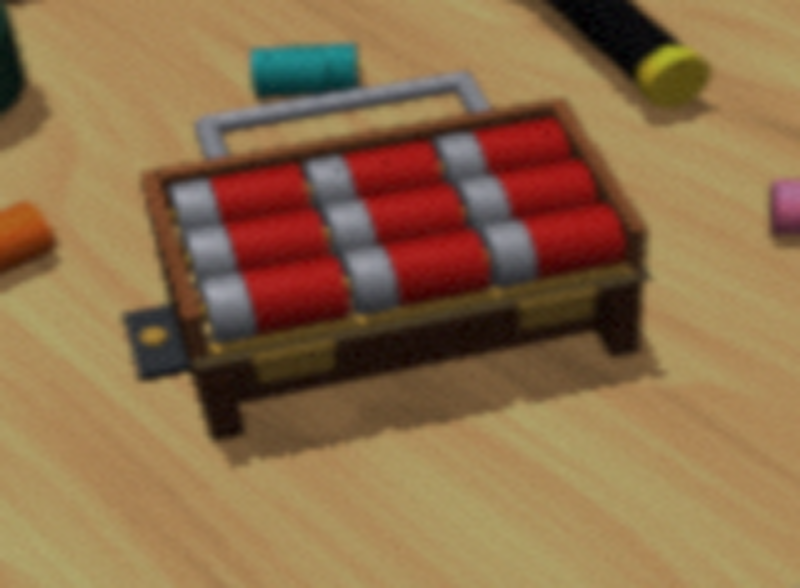

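The two cameras agree to within 2 mm:

| Item | Position / direction |
|---|---|
| Tray front-edge middle | About (0.467, -0.030) |
| Stand +x direction | 65.5° |
| Box centre | (0.475, -0.2935), short axis at 79.2° |

Measured sizes match the ones given. Next I'll pick the box up by its far long wall.

```bash
cat >> h.py <<'E'
YS=np.radians(65.46); e=np.array([np.cos(YS),np.sin(YS)]); ey=np.array([-e[1],e[0]])
S=np.array([.4911,.0228])
YB=np.radians(79.17); eb=np.array([np.cos(YB),np.sin(YB)]); B=np.array([.4755,-.2935])
E
python3 - <<'E'
from bench import manip
from h import *
w=B-.0455*eb; T=S-.118*e; w2=T-.0455*e
print("box target",T,"grip",w,w2)
q=manip.current_qpos()
for y in (YB,YB-np.pi):
    for p,yy in ((w,y),(w2,y+YS-YB),(S+.103*e,y+YS-YB)):
        r=manip.inverse_kinematics([*p,.1],down(yy)); print(None if r is None else np.round(r,2))
E
```

```text
box target [ 0.44209125 -0.08454124] grip [ 0.46695075 -0.3381896 ] [ 0.4231938 -0.1259313]
[-0.71  0.56  1.69 -0.    0.89 -2.09]
[-0.39  0.36  2.04 -0.    0.74 -1.54]
[ 0.13  0.52  1.77 -0.    0.86 -1.01]
[-0.71  0.56  1.69 -0.    0.89  1.05]
[-0.39  0.36  2.04 -0.    0.74  1.6 ]
[ 0.13  0.52  1.77 -0.    0.86  2.13]
```

```bash
python3 - <<'E'
from bench import manip
from h import *
w=B-.0455*eb
p=manip.current_ee_pos(); manip.move_l([p[0],p[1],.33],max_speed=.3)
manip.move_ptp([*w,.30],down(YB))
manip.set_gripper(.6,60)
manip.move_l([*w,.10],max_speed=.3)
im,d=manip.grab_frame("wrist"); c=manip.get_calibration("wrist")
cv2.imwrite("pics/w1.png",im[:,:,::-1])
X=cloud(d,c);hsv=cv2.cvtColor(im,cv2.COLOR_RGB2HSV)
b=(hsv[...,0]>100)&(hsv[...,0]<130)&(hsv[...,1]>120)&(X[...,2]>.041)&(X[...,2]<.052)&(abs(X[...,1]+.3)<.2)
Y=X[b][:,:2]; l=(Y-B)@np.stack([eb,[-eb[1],eb[0]]],1)
f=l[l[:,0]<-.02]; print(len(f),np.percentile(f[:,0],[2,50,98]),np.percentile(l,[1,99],axis=0))
print(manip.current_time(),manip.current_ee_pos())
E
```

```text
3982 [-0.04974284 -0.04484251 -0.02302984] [[-0.04972198 -0.10984458]
 [ 0.04834478  0.11677309]]
5.9167 [ 0.46779855 -0.33889833  0.10181851]
```

View pics/w1.png

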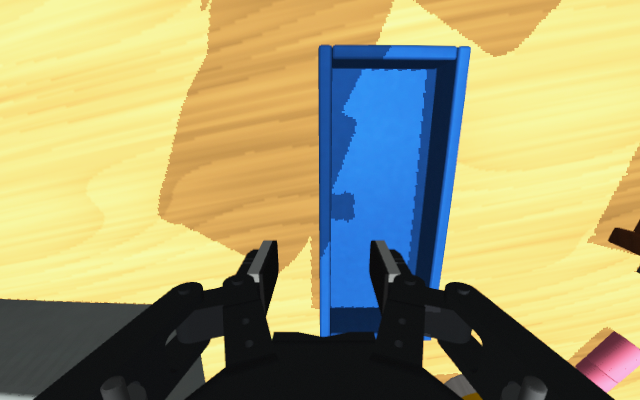

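The wrist view shows the near wall at column 325, centred between the fingertips (272 and 378), so I'll grasp and place.

```bash
python3 - <<'E'
from bench import manip
from h import *
w=B-.0455*eb; T=S-.118*e; w2=T-.0455*e
manip.move_l([*w,.019],max_speed=.15)
print("F",np.round(manip.current_force(),1))
manip.set_gripper(0.0,70)
print("grip",manip.current_grip_width(),manip.current_ee_pos())
manip.move_l([*w,.075],max_speed=.12)
print("F",np.round(manip.current_force(),1),manip.current_grip_width())
w3=T-.06*e-.0455*e
manip.move_l([*w3,.085],down(YS),max_speed=.15)
manip.move_l([*w2,.05],down(YS),max_speed=.1)
im,d=manip.grab_frame("side");cv2.imwrite("pics/s2.png",im[:,:,::-1])
print(manip.current_time(),manip.current_ee_pos(),manip.current_grip_width())
import pickle;pickle.dump((im,d,manip.get_calibration("side")),open("s2.pkl","wb"))
E
```

```text
F [-0.3  0.5 -0.1]
grip 0.08839584664814842 [ 0.46731251 -0.33826186  0.01984838]
F [-0.3 -0.5 -3.6] 0.09158129702124787
9.875 [ 0.42327752 -0.12634399  0.05025083] 0.09018637386499478
```

View pics/s2.png

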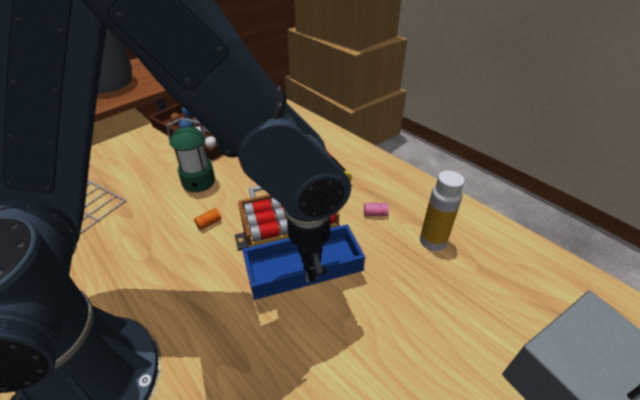

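The side view shows the box held at (305,262), parallel to and in front of the tray. I'll lower it and release.

```bash
python3 - <<'E'
from bench import manip
from h import *
T=S-.118*e; w2=T-.0455*e
manip.move_l([*w2,.021],max_speed=.05)
print("F",np.round(manip.current_force(),1),manip.current_ee_pos())
f=manip.current_force()[2]
z=.0205
while manip.current_force()[2]<-1.5 and z>.0178:
    manip.move_l([*w2,z],max_speed=.03); z-=.0006
print("z",z,np.round(manip.current_force(),1))
manip.set_gripper(.5,20)
manip.move_l([*w2,.12],max_speed=.2)
im,d=manip.grab_frame("wrist"); c=manip.get_calibration("wrist")
cv2.imwrite("pics/w3.png",im[:,:,::-1])
h=S+.103*e
manip.move_l([*w2,.25],max_speed=.35)
manip.move_l([*h,.22],max_speed=.35)
for n in("scene","side"):
    im,d=manip.grab_frame(n); c=manip.get_calibration(n)
    cv2.imwrite(f"pics/{n}3.png",im[:,:,::-1])
    X=cloud(d,c);hsv=cv2.cvtColor(im,cv2.COLOR_RGB2HSV)
    b=(hsv[...,0]>100)&(hsv[...,0]<130)&(hsv[...,1]>120)&(abs(X[...,1]+.1)<.2)&(abs(X[...,0]-.45)<.2)&(X[...,2]>.041)&(X[...,2]<.055)
    r=cv2.minAreaRect(X[b][:,:2].astype(np.float32)*1000)
    v=np.array(r[0])/1000-S; print(n,b.sum(),r,"stand-frame",v@e,v@ey,np.median(X[b][:,2]))
print(manip.current_time())
E
```

```text
F [-0.2 -0.4 -2.8] [ 0.42324355 -0.12594147  0.0209656 ]
z 0.0187 [-3.3  0.5  8.1]
scene 509 ((442.094970703125, -86.25621032714844), (96.31937408447266, 236.00917053222656), 65.9949722290039) stand-frame -0.11955851176089588 -0.0007156625088223122 0.04513806226683969
side 1186 ((442.1515197753906, -84.57731628417969), (102.95235443115234, 232.24403381347656), 65.47380065917969) stand-frame -0.11800778319708209 -6.9811189661275e-05 0.045865021059662364
14.0333
```

View pics/w3.png

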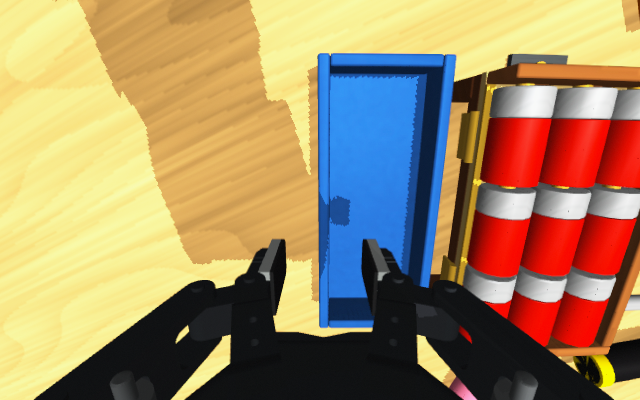

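View pics/side3.png

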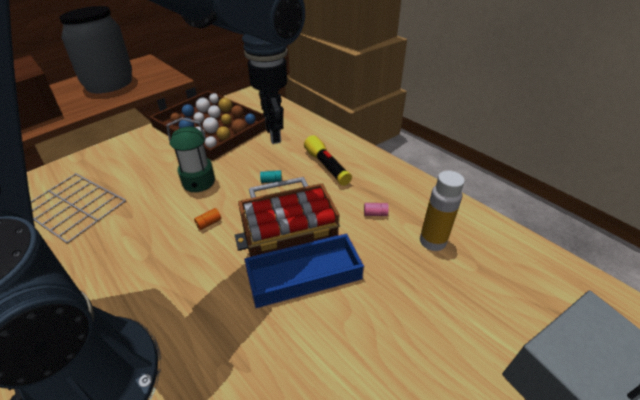

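The box stands parallel to the lip at stand-frame (-0.118, 0.000). In the wrist view its edge is at column 450 and the lip at about 485. Next is the handle.

```bash
python3 - <<'E'
from bench import manip
from h import *
h=S+.103*e
manip.set_gripper(.42,20)
im,d=manip.grab_frame("wrist"); c=manip.get_calibration("wrist")
cv2.imwrite("pics/w4.png",im[:,:,::-1])
X=cloud(d,c);hsv=cv2.cvtColor(im,cv2.COLOR_RGB2HSV)
l=np.stack([(X[...,:2]-S)@e,(X[...,:2]-S)@ey],-1)
m=(X[...,2]>.07)&(X[...,2]<.1)&(abs(l[...,0]-.103)<.02)&(abs(l[...,1])<.06)
print(m.sum(), np.percentile(l[m],[5,50,95],axis=0),np.percentile(X[m][:,2],[50,95]))
manip.move_l([*h,.14],max_speed=.25)
im,d=manip.grab_frame("wrist");cv2.imwrite("pics/w5.png",im[:,:,::-1])
print(manip.current_time(),manip.current_ee_pos(),h)
E
```

```text
1345 [[ 0.09926802 -0.05790861]
 [ 0.10463322  0.00346707]
 [ 0.1099129   0.05488485]] [0.08908991 0.09083042]
14.8417 [0.5347706  0.11658339 0.14154346] [0.53387883 0.11649617]
```

View pics/w5.png

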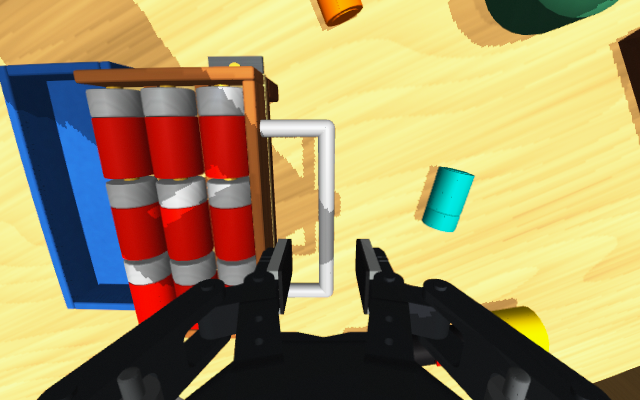

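The bar at (326,130–290) is centred between the open fingers at columns 283 and 362. I'll grip lightly and start the arc.

```bash
cat >> h.py <<'E'
H=S-.057*e   # hinge (stand x) incl. measured +1 mm
def hp(th,dz=.019):
    x=.161*np.cos(th)-.024*np.sin(th); z=.060+.161*np.sin(th)+.024*np.cos(th)
    return np.array([*(H+x*e),z-dz])
E
python3 - <<'E'
from bench import manip
from h import *
print("F0",np.round(manip.current_force(),1))
manip.move_l(hp(0),max_speed=.12)
print("F",np.round(manip.current_force(),1),manip.current_ee_pos())
manip.set_gripper(0.0,25)
print("grip",manip.current_grip_width(),np.round(manip.current_force(),1))
for th in (.1,.2):
    manip.move_l(hp(th),max_speed=.05); print(th,np.round(manip.current_force(),1),manip.current_grip_width())
im,d=manip.grab_frame("side");cv2.imwrite("pics/s6.png",im[130:330,180:420,::-1].repeat(3,0).repeat(3,1))
im,d=manip.grab_frame("wrist");cv2.imwrite("pics/w6.png",im[:,:,::-1])
print(manip.current_time())
E
```

```text
F0 [0.8 0.5 0.3]
F [-0.6  0.3  0.2] [0.53483628 0.1174791  0.06580087]
grip 0.13001964374061578 [1.7 5.4 1.9]
0.1 [ 4.   7.8 -4.9] 0.1299055751576615
0.2 [ 4.   9.3 -3.9] 0.1268827040624836
17.0
```

View pics/s6.png

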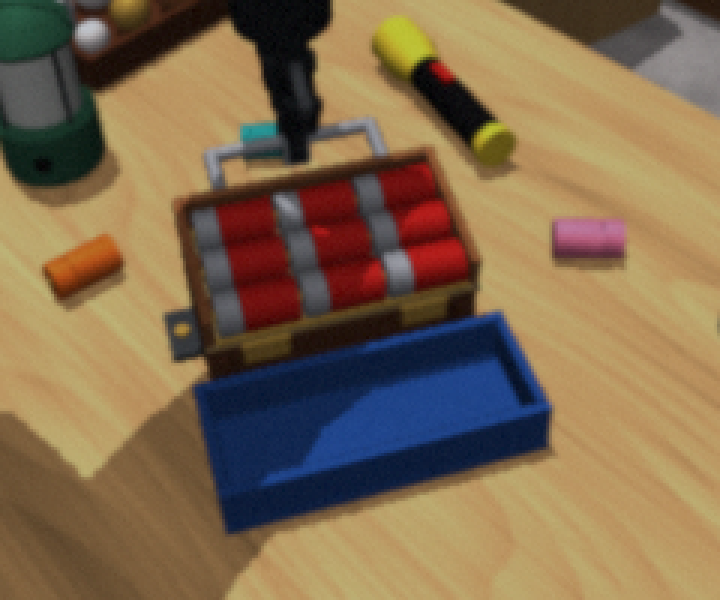

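View pics/w6.png

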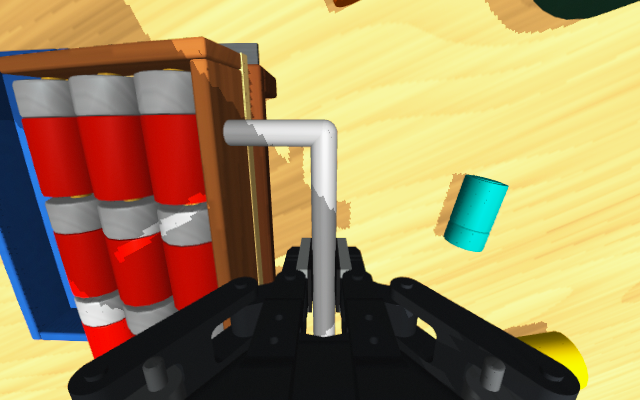

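The tray is rising and the cells are in place, with the bar still between the pads. I'll continue in small steps and check for red in the box after each.

```bash
cat >> h.py <<'E'
def red(im,d,c):
    X=cloud(d,c);hsv=cv2.cvtColor(im,cv2.COLOR_RGB2HSV)
    lx=(X[...,:2]-S)@e; ly=(X[...,:2]-S)@ey
    m=((hsv[...,0]<8)|(hsv[...,0]>172))&(hsv[...,1]>150)&(X[...,2]<.065)&(X[...,2]>.005)&(lx>-.17)&(lx<-.065)&(abs(ly)<.12)
    return m.sum(), (np.round(np.histogram(ly[m],bins=6,range=(-.12,.12))[0]))
E
python3 - <<'E'
from bench import manip
from h import *
for th in (.3,.4,.48): manip.move_l(hp(th),max_speed=.06)
print(np.round(manip.current_force(),1),manip.current_time())
th=.48
while th<.64:
    th+=.02
    manip.move_l(hp(th),max_speed=.03); manip.dwell(.15)
    im,d=manip.grab_frame("side"); n=red(im,d,manip.get_calibration("side"))
    print(round(th,2),n,np.round(manip.current_force(),1))
    if n[0]>40: break
manip.dwell(.4)
im,d=manip.grab_frame("side"); print(red(im,d,manip.get_calibration("side")))
cv2.imwrite("pics/s7.png",im[130:330,180:420,::-1].repeat(3,0).repeat(3,1))
print(manip.current_time(),manip.current_ee_pos()-hp(th))
E
```

```text
[ 2.7 14.2  3.3] 18.2167
0.5 (np.int64(0), array([0, 0, 0, 0, 0, 0])) [ 2.6 15.1  4.7]
0.52 (np.int64(0), array([0, 0, 0, 0, 0, 0])) [ 2.9 15.5  5.1]
0.54 (np.int64(0), array([0, 0, 0, 0, 0, 0])) [ 2.8 15.9  7.2]
0.56 (np.int64(0), array([0, 0, 0, 0, 0, 0])) [ 1.9 16.5  7.2]
0.58 (np.int64(350), array([ 33,  73,  90,  49, 105,   0])) [ 2.4 15.6  7.8]
(np.int64(485), array([ 41, 105, 132,  73, 134,   0]))
20.9583 [0.00167411 0.00223018 0.00193156]
```

View pics/s7.png

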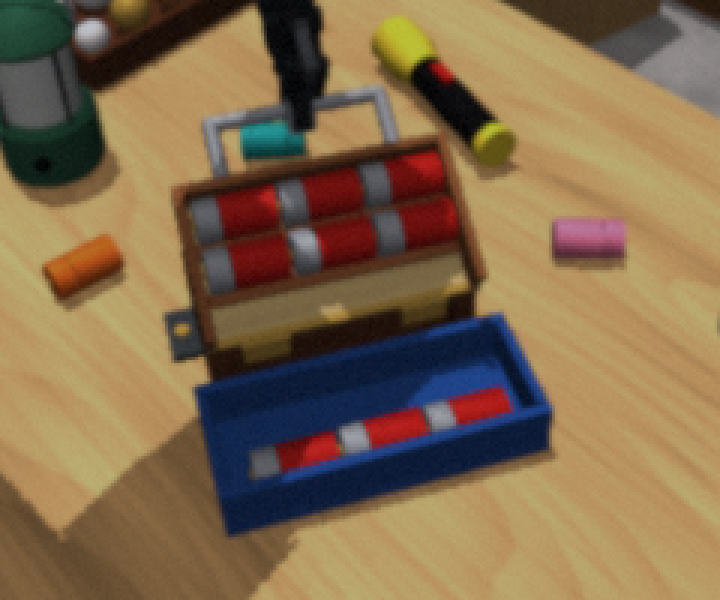

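All three front cells lie in the box (row around (380,435)) and both back rows are still in place. I'll lower the tray gently.

```bash
python3 - <<'E'
from bench import manip
from h import *
for th in (.48,.38,.28,.18,.1,.04,.01): manip.move_l(hp(th),max_speed=.05)
print(np.round(manip.current_force(),1),manip.current_ee_pos()-hp(.01))
manip.move_l(hp(0),max_speed=.02); print(np.round(manip.current_force(),1))
z=0
while manip.current_force()[2]<4 and z<.003:
    z+=.0007; p=hp(0); p[2]-=z; manip.move_l(p,max_speed=.02)
print(z,np.round(manip.current_force(),1))
im,d=manip.grab_frame("side");cv2.imwrite("pics/s8.png",im[130:330,180:420,::-1].repeat(3,0).repeat(3,1))
print(manip.current_time())
E
```

```text
[ 4.1  5.7 -4. ] [0.00082886 0.00080842 0.00039505]
[0.  4.4 2.7]
0.0007 [-2.5  5.1 12.6]
24.4083
```

View pics/s8.png

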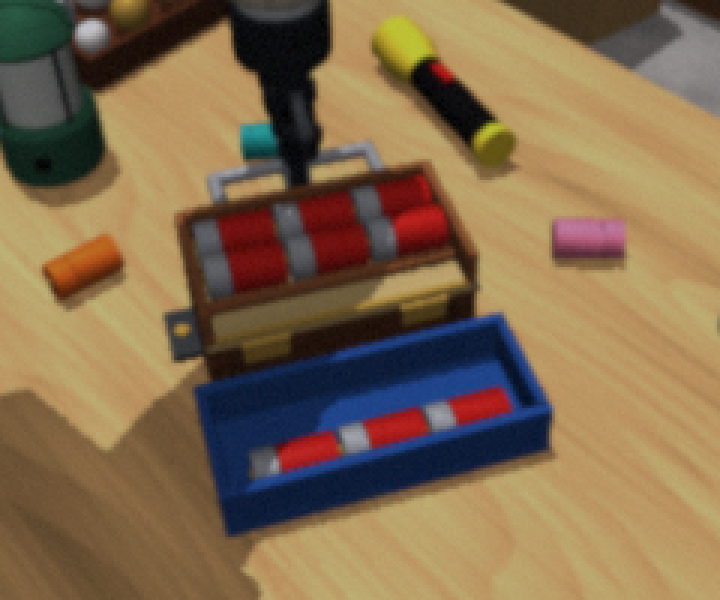

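The tray is down, with an upward reaction of 12.6 N showing it is seated on the stand. Next I'll release, retreat upward and check.

```bash
python3 - <<'E'
from bench import manip
from h import *
manip.set_gripper(.4,20)
p=manip.current_ee_pos(); print(np.round(manip.current_force(),1))
manip.move_l([p[0],p[1],.12],max_speed=.08)
manip.move_l([p[0],p[1],.25],max_speed=.25)
manip.dwell(.5)
for n in("scene","side"):
    im,d=manip.grab_frame(n); c=manip.get_calibration(n)
    cv2.imwrite(f"pics/{n}9.png",im[130:330,180:420,::-1].repeat(3,0).repeat(3,1))
    X=cloud(d,c);hsv=cv2.cvtColor(im,cv2.COLOR_RGB2HSV)
    b=(hsv[...,0]>100)&(hsv[...,0]<130)&(hsv[...,1]>120)&(abs(X[...,1]+.1)<.2)&(abs(X[...,0]-.45)<.2)&(X[...,2]>.041)&(X[...,2]<.055)
    r=cv2.minAreaRect(X[b][:,:2].astype(np.float32)*1000); v=np.array(r[0])/1000-S
    lx=(X[...,:2]-S)@e; ly=(X[...,:2]-S)@ey
    m=(abs(lx-.103)<.015)&(abs(ly)<.05)&(X[...,2]>.05)&(X[...,2]<.12)
    print(n,"box",v@e,v@ey,r[2],"red",red(im,d,c),"handle top z",np.median(X[m][:,2]))
    for o in("lantern","torch","spray_can"): print(o,[np.round(r["at"],3) for r in manip.look_for(n,o)][:1])
print(manip.current_time())
E
```

```text
[-0.5 -0.2 -0.1]
scene box -0.12071167444588145 -0.002232630059616863 65.60218048095703 red (np.int64(385), array([52, 97, 95, 49, 92,  0])) handle top z 0.08821864016102546
lantern [array([0.456, 0.343, 0.101])]
torch []
spray_can [array([ 0.761, -0.221,  0.156])]
side box -0.11951446619052619 -1.996484401242551e-05 65.34442901611328 red (np.int64(491), array([ 43, 105, 132,  74, 137,   0])) handle top z 0.08909250506492711
lantern [array([0.42 , 0.337, 0.103])]
torch [array([0.746, 0.158, 0.044])]
spray_can [array([ 0.708, -0.228,  0.119])]
27.175
```

View pics/side9.png

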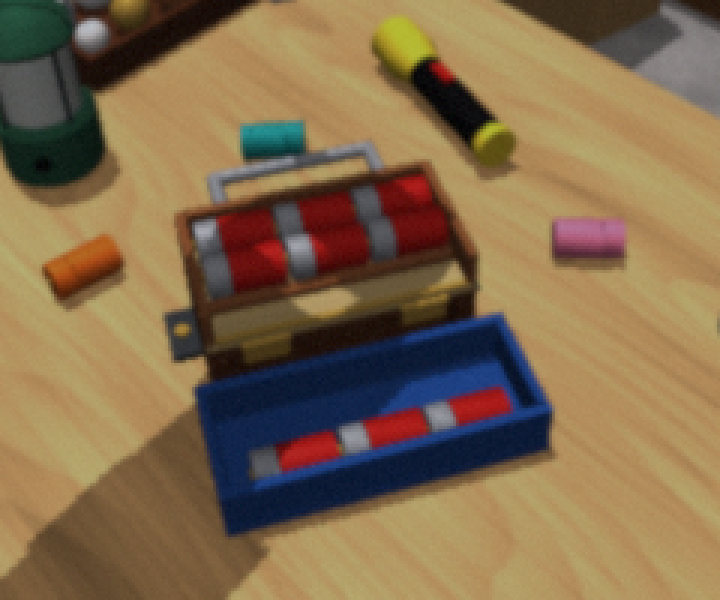

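View pics/scene9.png

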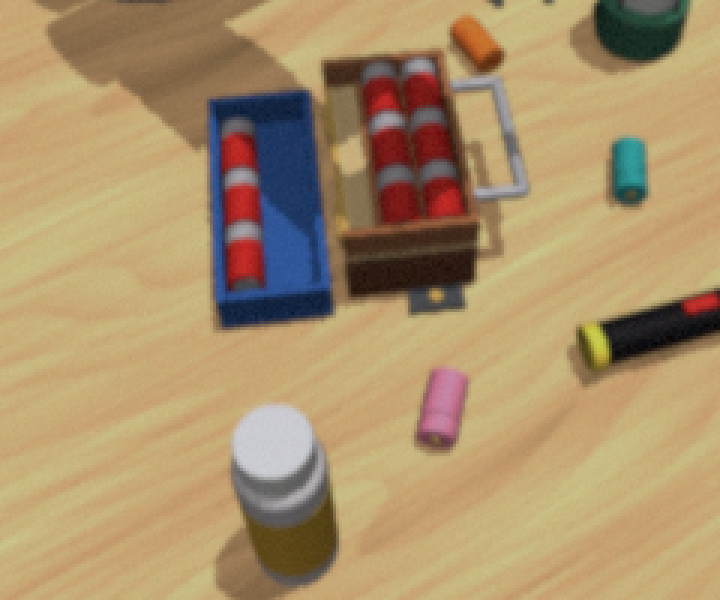

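Both views agree: three cells in the box, six in their rows, and the tray flat with the handle top at 0.089 m (0.090 m expected). I'm handing the job in.

```bash
python3 -c "
from bench import manip
manip.sign_off(); print(manip.current_time())"
```

```text
the job is handed in; nothing more can be done
the job is handed in; nothing more can be done
```

The front row of three cells is in the blue box, both back rows are still in the tray, and the tray lies flat on its stand again. I handed the job in just after 27.2 s of the 56 s allowed; sign-off gives no verdict.

- **Box:** I carried it by its long wall and set it under the lip. At the end its centre was about -0.120 m from the stand's centre in x and within 2 mm of its middle in y, inside the required range.
- **Tilt:** I gripped the handle lightly and raised the tray in small steps to a commanded 0.58 rad, where the whole front row rolled into the box. I then lowered it along the same arc until it sat on the stand.
- **Last checks:** Both cameras show three cells in the box and six in their rows. The handle top measured 0.088–0.089 m, against 0.090 m expected for a flat tray. The gripper was let go and well above the scene.
- **Bystanders:** The lantern and spray can read within about 5 mm of their starting positions in both cameras. The torch was unmoved in the side view, but the network missed it in the scene view, so that one check was not doubled.

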